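Aim the label reader at the sample vial

ROBOT

A 7-joint arm with a two-finger parallel gripper is mounted at the origin on the work surface. World frame = base frame: x ahead of the robot, y to its left, z up, the work surface at z = 0. Lengths are in m, angles in rad, forces in N, time in s.
With the tool pointing down it reaches from about 0.35 to 0.9 m from the base axis. Payload 8.1 kg.
Tool frame: the origin (TCP) lies midway between the tips of the shut fingers; the grasp point (between the pads) lies 19 mm behind it; x points along the fingers, z is the direction in which the jaws open and shut, and the axes are right-handed (so a half turn about x gives the same grasp; the last joint's range is limited). The gripper opens to 92 mm and grips with 3 to 60 N. Pads are 19 mm wide; open, the fingers measure 130 mm over their backs; the gripper's body (75 mm by 190 mm) begins 47 mm behind the grasp point.
Start: joints at [-1.223, 0.434, 0.025, 1.573, -0.012, 1.134, -0.075], TCP at [0.272, 0.563, 0.227] pointing down, gripper open.
Joint ranges: [-2.62, 2.62], [-0.44, 2.09], [-1.27, 1.32], [0.08, 2.57], [-1.32, 4.46], [0.12, 2], [-2.74, 2.74]. Speed limits (rad/s): [2.22, 2.22, 3.01, 3.01, 3.14, 3.14, 3.14].

INTERFACE

Orientations are given as a rotation vector (axis times angle).
In Python, from cell import arm gives the robot as it stands. The module is installed in compiled form; this text tells all that it offers.
- The arm moves only by the tool move_arm, never from a script. Its argument "steps" is text: rows parted by semicolons, each of 5 numbers parted by spaces: the shift along the tool's x, y, z in m, then the turn about the tool's x in rad, then the closure in counts, from 0 (fully open) to 255 (shut). A call has 1 to 10 rows; each row is the pose to reach, as a shift and turn from the pose commanded when the call began, along the tool's axes at that moment; what a row does not reach only later rows make up. A row lasts 1/12 s, in which the tool goes at most 41.7 mm and 7.16 degrees, less where a joint would pass 70% of its speed; a pose out of reach is approached as far as the arm can. A call with a gripper value outside its range is refused whole. The fingers move at their own pace and stop on an object; "squeeze" is the grip in N (left out, the last holds). Time passes only in rows, so rows that repeat a pose let the fingers close. It gives the time, the measured TCP pose, the force and the opening at its end, in the units of the state.
- arm.observe(): the state, without advancing time (a new reading comes with each control period).
- arm.get_image(name): name is "scene" or "top" or "wrist"; returns a dict with "img" (400x640x3 uint8, blue, green, red), "z_map" (400x640 float32, m along the optical axis (not along the pixel's ray), 0 where there is no reading), "vfov" (degrees; the focal length in pixels is half the picture's height over the tangent of half this angle, whatever the lens; pixels are square), "cx", "cy" (the principal point, pixels), "extrinsics" (4x4, takes a point from camera to world coordinates). Camera axes: x right, y up, looking along -z (the intrinsics and any distortion apply to the point x, -y, -z); pixel columns grow to the right and rows downward; lengths in m; the calibration is good to about 2 mm. A picture is of the moment at which its call begins.
- arm.sign_off(): hands the job in, once; it reports no verdict.
The state is a dict: "clock": time; "joints": joint angles; "dq": joint speeds; "joint_efforts": joint torques, N m; "position": TCP position; "ee_rot": TCP orientation; "force": force on the tool from outside, world axes, zero at the start; "ft_torque": the same for the moment, N m; "width": opening from 0.0 (shut) to 1.0 (fully open).
Only numpy, scipy, OpenCV 4.12 (cv2) and the standard library are available. Lean on these libraries where they do the work, as an engineer would, in place of code of your own. Each camera call takes 0.05 s, during which the arm holds its last target.

TASK

Take the blue-capped vial from the grey rack and lay it gently in the middle of the label reader's orange cradle, and tilt the reader's head so that it looks straight at the vial and keeps that tilt once you let go: its stiff hinge springs back a little, so check. Leave the other things where they are.

Things in the scene. Friction and masses are not known exactly. Their poses are not given: they have to be found in the camera images.
- vial_center (a point): Middle of the sample vial: a lying amber glass injection vial with white label, blue band and BLUE cap, 75 mm long, body 30 mm in diameter (52 mm of the length, away from the cap), cap 20 mm in diameter, 65 g. The point is on its axis, half-way along; x axis along the vial towards the cap. Starts in one of the rack's saddles. May be gripped with 20 to 40 N.
- rack: Grey rack fixed flat on the table, 105 (x) x 190 (y) mm; origin under its centre. Three saddles side by side at y = -60, 0, 60 mm: ridges along x, 62 mm long, 23 mm wide, with a shallow groove on top in which a vial lies, its axis 41 mm above the table. Vials are wider than the ridges: fingers can pass down on both sides to the rack's floor, 6 mm above the table (rim 15 mm).
- cradle_seat (a point): Orange cradle on the rail in front of the reader; fixed, its place on the rail differs. The point is where the middle of a vial lies when it rests centred in the cradle's groove, 45 mm above the table. Its y axis is the direction of the groove (level, across the reader's line of sight; cap may point either way); its x axis is level and points away from the reader.
- cradle: The same cradle; origin on the table under the seat. The groove is 62 mm long with 30 degree slopes, 6 mm deep, on a ridge 23 mm wide: it centres a vial let go within 6 mm of the middle. Fingers can pass down beside the ridge to the black foot, 56 (x) x 70 (y) mm, whose top is 14 mm above the table. A clamp knob sticks out 18 mm at +y of the foot.
- head_aim (a point): The reader's head: white box, dark red window in a black front, 105 mm long, 66 wide, 50 high, between the cheeks of a grey yoke. The point is on the hinge axis, 200 mm above the table, mid-width; fixed as the head tilts. x axis: line of sight, through the middle of head and window. y axis: hinge axis, level. Front face 60 mm ahead, then a 19 mm hood; rear face 45 mm behind.
- reader: The reader's fixed stand: base, rail and yoke; origin on the table under the hinge, x axis level towards the cradle, z up. The head hinges from 34 degrees up to 66 down of level; starts within 20. Friction (0.45 N m) holds it, with spring in the mount: the handle first bends the spring, then the hinge slips; let go, the head springs back some degrees (more if it is lighter) and then stays.
- handle_grip (a point): Grip point of the head's tilt handle: a round black rubber rod 16 mm in diameter, straight out behind the head along the line of sight, from 53 to 115 mm behind the hinge axis. The point is on the rod's axis 88 mm behind the hinge; axes as the head. Raising it tilts the front down. Taken from above by its sides it turns between the pads as it follows its arc; 2 to 9 N move it.
- vial_red1: Red-capped vial, otherwise like the sample vial, in another saddle of the rack; to be left there. Origin in its middle, x axis towards the cap.
- vial_red2: The second red-capped vial, in the remaining saddle; to be left there.
- carton_low: Blue and white medicine carton 100 x 150 x 36 mm beyond the work area, lower one of two; origin under its centre; to be left alone.
- carton_top: The same kind of carton lying on the other one; to be left alone.
- mug: White mug, 80 mm in diameter, 95 mm high; origin under its centre; to be left alone.
- tub: Green plastic bowl, 144 mm in diameter, 70 mm high; origin under its centre; to be left alone.
- cutter: Yellow box cutter lying on the table, 145 x 22 x 14 mm and a 30 mm blade; origin under its centre; to be left alone.
Not all that is in view belongs to the job. What is shaped like the part that bears vial_center but turquoise is not meant.

How it is judged:
On the way:
1. the blue-capped vial lies in the cradle, let go (x of vial_center in the frame of cradle_seat between -0.004 and 0.004 m and y of vial_center in the frame of cradle_seat between -0.012 and 0.012 m and z of vial_center in the frame of cradle_seat between -0.004 and 0.004 m and contact force between vial and the fingers below 0.1 N), for 0.2 s.
At the end, for the whole second after the job is handed in: The blue-capped vial lies still in the cradle's groove (axis within 4 mm of its seat, middle within 12 mm of the groove's middle), and the head, let go, keeps its tilt with its line of sight passing within 10 mm above or below the vial's middle (x of vial_center in the frame of cradle_seat between -0.004 and 0.004 m and y of vial_center in the frame of cradle_seat between -0.012 and 0.012 m and z of vial_center in the frame of cradle_seat between -0.004 and 0.004 m and linear speed of vial below 0.03 m/s and z of vial_center in the frame of head_aim between -0.01 and 0.01 m and x of vial_center in the frame of head_aim above 0.1 m); the robot touches nothing.
It fails at once if the vial is dropped or flung (linear speed of vial above 0.5 m/s and contact force between vial and the fingers below 0.01 N).
It fails at once if another thing is moved more than 20 mm (distance of any of vial_red1, vial_red2, carton_low, carton_top, mug, tub, cutter from where it was at the start of the episode above 0.02 m).
It also fails if it takes over 72 s, if anything falls off the work surface, if the arm or the gripper's body presses on something with over 40 N, if the wrist force passes 120 N, or if a joint passes its speed limit or range.

## Working session

There is one attempt and no reset: what is moved stays moved. The work goes in short steps, Python scripts to look and compute and a tool call to move; the robot and the scene stay as the last step left them, time stands still between calls to the robot, and variables do not carry over. Pictures are saved under pics/ and viewed, and the job is handed in when it is done.

Besides the shell and the picture viewer there is one more tool, called after "Request:" as name(argument=value, ...), one argument or row to a line, values as JSON. move_arm: Moves the arm, as the interface text tells. Its arguments: {"type":"object","properties":{"steps":{"type":"string"},"squeeze":{"type":"number"}},"required":["steps"]}

```bash
mkdir -p pics; cat > h.py <<'E'
import numpy as np, cv2
from scipy.spatial.transform import Rotation as R
from cell import arm
def grab(n,tag):
    d=arm.get_image(n); np.savez(f'{tag}.npz',**d); cv2.imwrite(f'pics/{tag}.png',d['img']); return d
def load(tag):
    d=np.load(f'{tag}.npz'); return {k:d[k] for k in d.files}
def f(d): return 200/np.tan(np.radians(float(d['vfov']))/2)
def ray(d,u,v):
    E=d['extrinsics']; r=np.array([(u-float(d['cx']))/f(d),-(v-float(d['cy']))/f(d),-1.]); return E[:3,3],E[:3,:3]@r
def onz(d,u,v,z):
    o,r=ray(d,u,v); return o+r*(z-o[2])/r[2]
def pt(d,u,v):
    o,r=ray(d,u,v); return o+r*float(d['z_map'][int(round(v)),int(round(u))])
def cloud(d):
    v,u=np.mgrid[0:400,0:640]; E=d['extrinsics']
    r=np.stack([(u-float(d['cx']))/f(d),-(v-float(d['cy']))/f(d),-np.ones_like(u,float)],-1)
    return E[:3,3]+(r@E[:3,:3].T)*d['z_map'][...,None]
def proj(d,p):
    E=d['extrinsics']; q=E[:3,:3].T@(np.asarray(p)-E[:3,3]); return f(d)*q[0]/-q[2]+float(d['cx']), f(d)*-q[1]/-q[2]+float(d['cy'])
E
python3 - <<'E'
from h import *
print(arm.observe())
for n in ['scene','top','wrist']:
    d=grab(n,n+'0'); print(n,{k:(v if np.size(v)<17 else v.shape) for k,v in d.items()})
E
```

```text
{'clock': 0.0, 'joints': array([-1.22258333,  0.43522884,  0.02501149,  1.57412153, -0.01160289,
        1.13397517, -0.07512921]), 'dq': array([-0.00125508,  0.00097314,  0.00183677,  0.00029096, -0.00061181,
        0.0002559 , -0.00133823]), 'joint_efforts': array([-1.01936777e-03, -6.67845011e+01,  9.84970629e-01, -3.14467585e+01,
       -6.04436500e-02,  4.32185177e-02,  2.13864505e-04]), 'position': array([0.27215731, 0.56205837, 0.22593233]), 'ee_rot': array([-0.87190497,  1.39070127,  0.87030938]), 'force': array([ 0.44320312, -0.51903656, -0.43455794]), 'ft_torque': array([-0.08040917,  0.00519165, -0.03749851]), 'width': 0.997599506692266}
scene {'img': (400, 640, 3), 'z_map': (400, 640), 'vfov': 53.79889294276884, 'cx': 324.0367609037507, 'cy': 205.88830102416398, 'extrinsics': array([[ 0.79851889, -0.40042043,  0.44947865,  1.0024213 ],
       [ 0.60164408,  0.55543232, -0.57403776, -0.65144713],
       [-0.01979852,  0.72880616,  0.68443378,  0.84514263],
       [ 0.        ,  0.        ,  0.        ,  1.        ]])}
top {'img': (400, 640, 3), 'z_map': (400, 640), 'vfov': 55.06201556586236, 'cx': 320.65042813357223, 'cy': 196.5588955263184, 'extrinsics': array([[ 0.00738889,  0.99760476, -0.06877604,  0.45475978],
       [-0.99990773,  0.00815493,  0.01086414, -0.05692652],
       [ 0.01139899,  0.06868942,  0.99757297,  1.1008325 ],
       [ 0.        ,  0.        ,  0.        ,  1.        ]])}
wrist {'img': (400, 640, 3), 'z_map': (400, 640), 'vfov': 59.87344614019611, 'cx': 318.58736602495054, 'cy': 197.06797408343488, 'extrinsics': array([[ 0.43568791, -0.85706637, -0.27497868,  0.19764363],
       [ 0.90009669,  0.41437923,  0.13459496,  0.59807055],
       [-0.00141136, -0.3061488 ,  0.95198263,  0.38380047],
       [ 0.        ,  0.        ,  0.        ,  1.        ]])}
```

View pics/scene0.png

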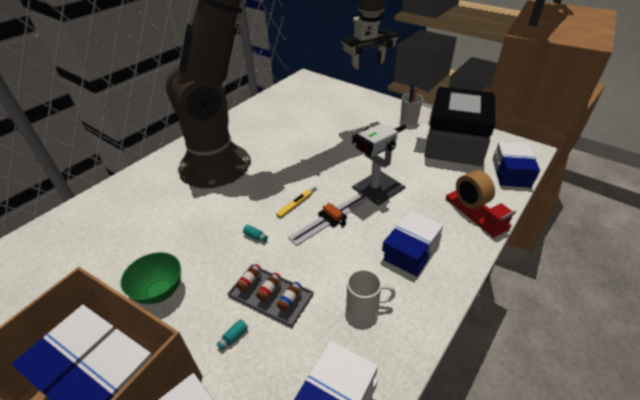

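View pics/top0.png

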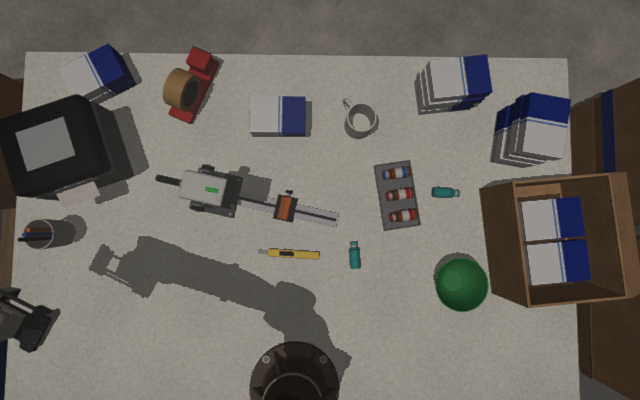

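View pics/wrist0.png

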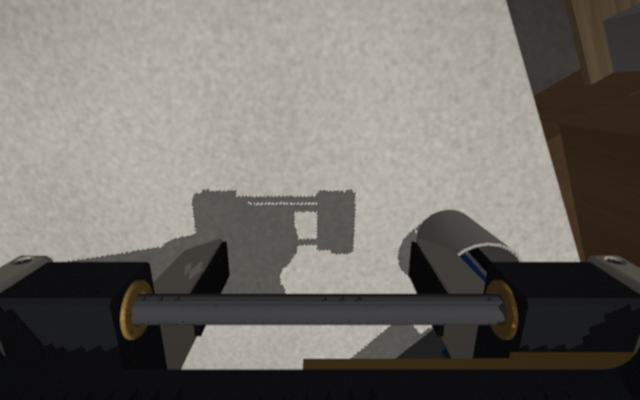

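The top view shows the rack at about (398,195), with vials at (397,173), (400,195) and (403,215). The turquoise decoys are at (445,192) and (355,255), the orange cradle at (286,206) and the head at (208,188). I'll enlarge both areas.

```bash
python3 - <<'E'
from h import *
t=load('top0')['img']; s=load('scene0')['img']
a=cv2.resize(t[150:240,365:465],None,fx=5,fy=5,interpolation=cv2.INTER_CUBIC)
b=cv2.resize(t[150:240,150:350],None,fx=4,fy=4,interpolation=cv2.INTER_CUBIC)
cv2.imwrite('pics/c_rack.png',a); cv2.imwrite('pics/c_reader.png',b)
c=np.hstack([cv2.resize(s[255:330,220:320],(400,300),interpolation=cv2.INTER_CUBIC),cv2.resize(s[110:215,310:420],(400,382),interpolation=cv2.INTER_CUBIC)[:300]])
cv2.imwrite('pics/c_scene.png',c)
E
```

```text
(no output)
```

View pics/c_rack.png

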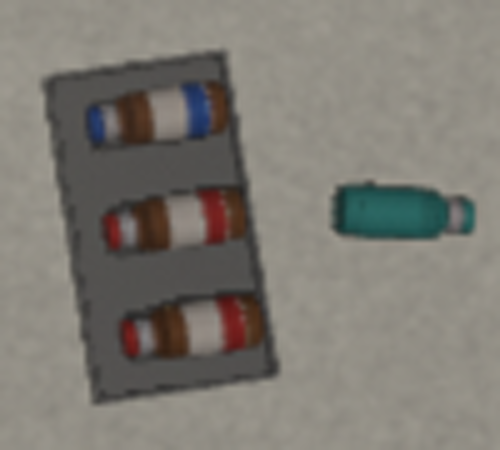

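View pics/c_reader.png

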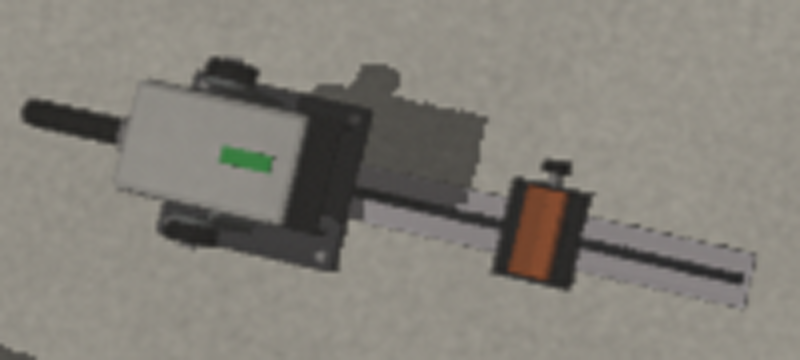

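View pics/c_scene.png

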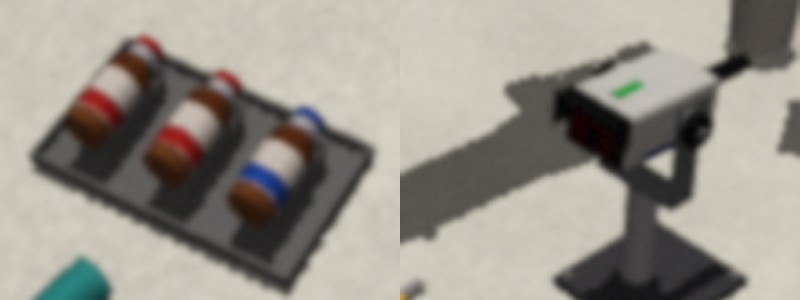

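The vials are: blue cap at top pixel (397,173), red caps at (400,195) and (403,215), and turquoise shapes at (445,192) and (355,255). The one meant is (397,173): amber glass, blue cap and blue band, lying in the rack. The crop confirms it, with the cap pointing image-left (+y). Next I measure.

```bash
python3 - <<'E'
from h import *
d=load('top0'); P=cloud(d); hsv=cv2.cvtColor(d['img'],cv2.COLOR_BGR2HSV)
z=P[...,2]; print('table z', [np.round(np.median(z[a:a+20,b:b+20]),4) for a,b in((130,330),(240,200),(300,400),(100,220))])
def box(m):
    n,l,st,_=cv2.connectedComponentsWithStats(m.astype(np.uint8)); k=1+st[1:,4].argmax(); mm=l==k
    p=P[mm][:,:2]; r=cv2.minAreaRect((p*1000).astype(np.float32)); ys,xs=np.nonzero(mm)
    return mm,[np.round(x,1) for x in r],(xs.min(),xs.max(),ys.min(),ys.max()),np.round(z[mm].max(),4)
V,U=np.mgrid[0:400,0:640]
roi=lambda u0,u1,v0,v1:(U>=u0)&(U<u1)&(V>=v0)&(V<v1)
for nm,v0,v1 in(('blue',162,183),('red1',185,204),('red2',205,225)):
    m=roi(375,420,v0,v1)&(z>0.030); mm,*r=box(m); print(nm,r, np.round(P[mm].mean(0),4))
    # axis from points z>0.05
m=roi(370,425,155,235)&(z>0.008); print('rack',box(m)[1:])
o=roi(270,300,185,225)&(hsv[...,0]<18)&(hsv[...,1]>130)&(z>0.02); mm,*r=box(o); print('orange',r,np.round(P[mm].mean(0),4))
uv=np.argwhere(mm); c=uv.mean(0); print('orange px',c[::-1],onz(d,c[1],c[0],0.042))
# foot
m=roi(265,305,180,230)&(z>0.008); print('foot',box(m)[1:])
# rail
m=roi(240,345,195,230)&(z>0.003)&(z<0.012);mm,*r=box(m);print('rail',r)
# head
m=roi(150,250,160,225)&(z>0.13); mm,*r=box(m); print('head',r)
w=mm&(hsv[...,2]>110)&(hsv[...,1]<50); w=roi(175,232,160,225)&(z>.15)&(hsv[...,2]>100)
q=P[w]; c=q.mean(0); n=np.linalg.svd(q-c)[2][2]; n*=np.sign(n[2]); print('white top',c,'normal',n,len(q)); print(box(w)[1:])
hd=roi(150,181,165,195)&(z>.1); q=P[hd]; c=q.mean(0); print('handle',c,np.linalg.svd(q-c)[2][0],q.min(0),q.max(0),len(q))
E
```

```text
table z [np.float64(0.0009), np.float64(0.0004), np.float64(0.0001), np.float64(0.0009)]
blue [[array([ 543.9, -178.7]), array([ 45.7, 298.3]), np.float64(27.5)], (np.int64(382), np.int64(410), np.int64(165), np.int64(179)), np.float64(1.1008)] [ 0.5932 -0.2735  0.0668]
red1 [[array([ 509. , -187.4]), array([ 34.9, 280.4]), np.float64(15.5)], (np.int64(385), np.int64(413), np.int64(187), np.int64(200)), np.float64(1.1008)] [ 0.5361 -0.2849  0.0558]
red2 [[array([ 462.7, -195.4]), array([ 30.4, 276.2]), np.float64(8.5)], (np.int64(389), np.int64(417), np.int64(209), np.int64(222)), np.float64(1.1008)] [ 0.4778 -0.2944  0.0557]
rack ([array([ 522.9, -194. ]), array([190. , 291.6]), np.float64(8.6)], (np.int64(374), np.int64(421), np.int64(160), np.int64(230)), np.float64(1.1008))
orange [[array([496.9,  33.4]), array([28.1, 61.6]), np.float64(76.7)], (np.int64(277), np.int64(291), np.int64(197), np.int64(219)), np.float64(0.0383)] [0.4963 0.0333 0.0321]
orange px [283.97727273 207.78636364] [0.49589743 0.03245163 0.042     ]
foot ([array([480.1,  17.6]), array([131.3,  86.9]), np.float64(37.7)], (np.int64(272), np.int64(301), np.int64(190), np.int64(222)), np.float64(1.1008))
rail [[array([476.3, -56.6]), array([129.6,  46.4]), np.float64(78.3)], (np.int64(293), np.int64(339), np.int64(203), np.int64(227)), np.float64(0.0117)]
head [[array([496.8, 138.7]), array([384.5, 110.8]), np.float64(61.8)], (np.int64(155), np.int64(237), np.int64(164), np.int64(211)), np.float64(1.1008)]
white top [0.53312371 0.20319613 0.2334979 ] normal [ 0.97808541 -0.206342    0.0277833 ] 1224
([array([513.8, 101.1]), array([333. ,  65.8]), np.float64(78.8)], (np.int64(178), np.int64(225), np.int64(170), np.int64(205)), np.float64(1.1008))
handle [0.54763321 0.27707094 0.23408735] [ 0.1021339   0.36295987 -0.92619048] [ 0.45475978 -0.05692652  0.18927422] [0.56553618 0.32335353 1.1008325 ] 203
```

```bash
cat > m.py <<'E'
from h import *
def measure(tag):
    d=load(tag); P=cloud(d); hsv=cv2.cvtColor(d['img'],cv2.COLOR_BGR2HSV); P[d['z_map']==0]=np.nan
    return d,P,hsv,P[...,2]
V,U=np.mgrid[0:400,0:640]
roi=lambda u0,u1,v0,v1:(U>=u0)&(U<u1)&(V>=v0)&(V<v1)
E
python3 - <<'E'
from m import *
d,P,hsv,z=measure('top0')
def box(m):
    n,l,st,_=cv2.connectedComponentsWithStats(m.astype(np.uint8)); k=1+st[1:,4].argmax(); mm=l==k
    r=cv2.minAreaRect((P[mm][:,:2]*1000).astype(np.float32))
    return mm,[np.round(x,1).tolist() for x in r],np.round(np.percentile(z[mm],[2,50,98]),4).tolist()
for nm,v0,v1 in(('blue',162,183),('red1',185,204),('red2',205,225)):
    m=roi(375,420,v0,v1)&(z>0.030); mm,*r=box(m); p=P[mm]; dr=np.linalg.svd(p[:,:2]-p[:,:2].mean(0))[2][0]; print(nm,r,np.round(p.mean(0),4),'dir',np.degrees(np.arctan2(dr[1],dr[0])))
print('rack',box(roi(370,425,155,235)&(z>0.004))[1:])
o=roi(270,300,185,225)&(hsv[...,0]<18)&(hsv[...,1]>130)&(z>0.025); mm,*r=box(o); print('orange',r,np.round(P[mm].mean(0),4))
print('foot',box(roi(265,305,193,230)&(z>0.009))[1:])
print('rail',box(roi(296,345,195,230)&(z>0.003)&(z<.012))[1:])
w=roi(170,232,160,215)&(z>.21)&(hsv[...,2]>100); mm,*r=box(w); q=P[mm]; c=q.mean(0); print('white',r,c)
A=np.c_[q[:,:2]-c[:2],np.ones(len(q))]; k=np.linalg.lstsq(A,q[:,2],rcond=None)[0]; res=q[:,2]-A@k; print('slope',k,'rms',res.std())
hd=roi(150,179,165,195)&(z>.1); q=P[hd]; c=q.mean(0); print('handle',c,np.linalg.svd(q-c)[2][0],q.min(0),q.max(0),len(q))
E
```

```text
blue [[[595.7, -276.2], [30.1, 75.3], 9.7], [0.0347, 0.0536, 0.0595]] [ 0.5951 -0.2766  0.0522] dir 98.87946796931087
red1 [[[536.8, -285.3], [30.1, 76.1], 8.2], [0.0355, 0.0532, 0.0592]] [ 0.5364 -0.2857  0.0522] dir 98.40214620096081
red2 [[[478.0, -294.3], [30.4, 75.4], 6.5], [0.0344, 0.053, 0.0592]] [ 0.4779 -0.2952  0.0521] dir 98.11808286292235
rack ([[537.6, -289.2], [193.2, 116.9], 9.8], [0.0044, 0.0114, 0.0585])
orange [[[496.9, 33.4], [28.1, 61.6], 76.7], [0.027, 0.032, 0.0372]] [0.4964 0.0332 0.0321]
foot ([[497.3, 30.0], [83.0, 75.2], 5.2], [0.0096, 0.0169, 0.0368])
rail ([[476.2, -57.0], [128.7, 46.4], 78.3], [0.0033, 0.0067, 0.0108])
white [[[533.8, 205.5], [102.0, 65.8], 77.2], [0.2206, 0.2259, 0.2307]] [0.5337223  0.20524934 0.22581782]
slope [-0.00893484 -0.06762067  0.22581782] rms 0.0016461616722622727
handle [0.55338552 0.29390721 0.20121897] [-0.24947066 -0.96424353  0.08943603] [0.51838503 0.25903877 0.18927422] [0.56553618 0.32335353 0.22425806] 168
```

Sizes agree (vial 75×30 mm, groove 62 mm long, white box 102×66 mm). The vial's middle is at (0.596,-0.276), heading 98.7°. The cradle is at (0.497,0.033), groove at -13.3°. The hinge is near (0.535,0.211). Next I need a move calculator.

```bash
cat >> h.py <<'E'
def plan(target,jaw_deg=None,flip=None):
    s=arm.observe(); p=np.array(s['position']); M=R.from_rotvec(s['ee_rot']).as_matrix()
    sh=M.T@(np.array(target)-p); out=''
    a=np.degrees(np.arctan2(M[1,2],M[0,2]))
    if jaw_deg is not None:
        dy=(jaw_deg-a+90)%180-90   # world yaw change; tool x down => turn = -dy
        out=f' yaw change {dy:.1f} -> turn {-np.radians(dy):.4f} (alt {-np.radians(dy-np.sign(dy)*180):.4f})'
    print('t',round(s['clock'],2),'pos',p.round(4),'toolx',M[:,0].round(3),'jaw',round(a,1),'j7',round(s['joints'][6],2),'F',np.round(s['force'],2),'w',round(s['width'],3))
    print('SHIFT',sh.round(4),out)
E
python3 - <<'E'
from h import *
plan([0.595,-0.28,0.33],8.7)
M=R.from_rotvec(arm.observe()['ee_rot']).as_matrix();print(M)
d=load('wrist0');print('cam in tool',M.T@(d['extrinsics'][:3,3]-arm.observe()['position']))
plan([0.272,0.562,0.34])
E
```

```text
t 0.15 pos [0.2721 0.5622 0.2261] toolx [-0.    -0.001 -1.   ] jaw 64.2 j7 -0.08 F [0.58 0.36 0.74] w 1.001
SHIFT [-0.1031 -0.6576 -0.6175]  yaw change -55.5 -> turn 0.9681 (alt -2.1735)
[[-4.65426191e-04 -9.00082120e-01  4.35720048e-01]
 [-1.09557068e-03  4.35720293e-01  9.00081455e-01]
 [-9.99999292e-01 -5.84406289e-05 -1.18889922e-03]]
cam in tool [-0.15765734  0.08267337 -0.00036637]
t 0.15 pos [0.2721 0.5622 0.2261] toolx [-0.    -0.001 -1.   ] jaw 64.2 j7 -0.08 F [0.58 0.36 0.74] w 1.001
SHIFT [-0.1139  0.     -0.0004]
```

Request:
move_arm(
  steps="-0.11 0 0 0 138; -0.11 0 0 0 138; -0.11 0 0 0 138; -0.11 -0.658 -0.618 0.968 138; -0.11 -0.658 -0.618 0.968 138; -0.11 -0.658 -0.618 0.968 138; -0.11 -0.658 -0.618 0.968 138; -0.11 -0.658 -0.618 0.968 138; -0.11 -0.658 -0.618 0.968 138; -0.11 -0.658 -0.618 0.968 138",
  squeeze=30,
)

```text
clock: 0.98
position: [0.3768, 0.2881, 0.3367]
ee_rot: [-0.187, 1.563, 0.188]
force: [1.0, 0.1, 0.8]
width: 0.46
```

```bash
python3 -c "
from h import *
plan([0.596,-0.280,0.26],8.7)"
```

```text
t 0.98 pos [0.3768 0.2881 0.3367] toolx [-0.  0. -1.] jaw 13.7 j7 -0.49 F [0.96 0.09 0.83] w 0.46
SHIFT [ 0.0765 -0.6038  0.0786]  yaw change -5.0 -> turn 0.0870 (alt -3.0546)
```

Request:
move_arm(
  steps="0 -0.604 0.079 0.087 138; 0 -0.604 0.079 0.087 138; 0 -0.604 0.079 0.087 138; 0 -0.604 0.079 0.087 138; 0 -0.604 0.079 0.087 138; 0 -0.604 0.079 0.087 138; 0 -0.604 0.079 0.087 138; 0 -0.604 0.079 0.087 138; 0 -0.604 0.079 0.087 138; 0 -0.604 0.079 0.087 138",
)

```text
clock: 1.82
position: [0.5295, -0.0994, 0.3368]
ee_rot: [-0.124, 1.567, 0.125]
force: [0.6, 0.4, -0.2]
width: 0.457
```

```bash
python3 -c "
from h import *
plan([0.596,-0.280,0.20],8.7)"
```

```text
t 1.82 pos [ 0.5295 -0.0994  0.3368] toolx [ 0.  0. -1.] jaw 9.1 j7 0.41 F [ 0.6   0.42 -0.19] w 0.457
SHIFT [ 0.1367 -0.1889  0.0371]  yaw change -0.4 -> turn 0.0067 (alt -3.1349)
```

Request:
move_arm(
  steps="0.05 -0.16 0.03 0 138; 0.1 -0.16 0.03 0 138; 0.1 -0.16 0.03 0 138; 0.1 -0.16 0.03 0 138; 0.1 -0.16 0.03 0 138; 0.1 -0.16 0.03 0 138; 0.1 -0.16 0.03 0 138",
)

```text
clock: 2.4
position: [0.5831, -0.2519, 0.2352]
ee_rot: [-0.122, 1.57, 0.122]
force: [0.6, 0.8, -0.5]
width: 0.463
```

```bash
python3 -c "
from h import *
plan([0.596,-0.280,0.022],8.7)
grab('wrist','w1')
plan([0.596,-0.280,0.022],8.7)
for p in ([.5957,-.2762,.041],[.5368,-.2853,.041]): print(proj(load('w1'),p))
"
```

```text
t 2.4 pos [ 0.5831 -0.2519  0.2352] toolx [-0.003  0.    -1.   ] jaw 8.9 j7 0.77 F [ 0.59  0.76 -0.49] w 0.463
SHIFT [ 0.2132 -0.0298  0.009 ]  yaw change -0.2 -> turn 0.0035 (alt -3.1381)
t 2.45 pos [ 0.5838 -0.2507  0.2363] toolx [-0.001  0.    -1.   ] jaw 9.0 j7 0.77 F [-0.43  0.91 -0.04] w 0.457
SHIFT [ 0.2143 -0.031   0.0076]  yaw change -0.3 -> turn 0.0054 (alt -3.1362)
(np.float64(326.96728895459387), np.float64(193.10946639852898))
(np.float64(270.78621059002995), np.float64(192.95149221196166))
```

View pics/w1.png

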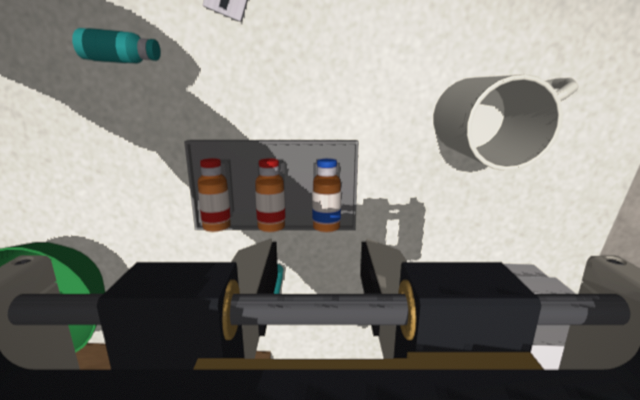

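The wrist view shows the blue vial at (327,193), where projection of my estimate lands (327,193). The mug is at right (500,130), so I'll check its clearance.

```bash
python3 -c "
from m import *
d,P,h,z=measure('top0')
m=roi(335,390,90,145)&(z>.03); q=P[m]; print('mug',q.min(0),q.max(0))
m=roi(335,390,90,145)&(z>.085); q=P[m]; print('mug rim',q.min(0),q.max(0))
c=np.radians(8.7); R2=np.array([[np.cos(c),np.sin(c)],[-np.sin(c),np.cos(c)]])
b=(q[:,:2]-[.596,-.28])@R2.T; print('rim in tool frame jaw/groove', b.min(0),b.max(0))
"
```

```text
mug [ 0.6988735  -0.21139526  0.03005618] [ 0.79937909 -0.12795269  0.10104085]
mug rim [ 0.69917917 -0.21139526  0.08504118] [ 0.77926152 -0.13446928  0.10104085]
rim in tool frame jaw/groove [0.11727771 0.04476157] [0.20142431 0.12223547]
```

Request:
move_arm(
  steps="0 -0.031 0.008 0.005 138; 0.03 -0.031 0.008 0.005 138; 0.06 -0.031 0.008 0.005 138; 0.09 -0.031 0.008 0.005 138; 0.12 -0.031 0.008 0.005 138; 0.14 -0.031 0.008 0.005 138; 0.14 -0.031 0.008 0.005 138; 0.14 -0.031 0.008 0.005 138",
)

```text
clock: 3.12
position: [0.5972, -0.2786, 0.0973]
ee_rot: [-0.121, 1.567, 0.122]
force: [0.4, 0.1, 0.4]
width: 0.458
```

```bash
python3 -c "
from h import *
plan([0.5963,-0.280,0.022],8.7)"
```

```text
t 3.12 pos [ 0.5972 -0.2786  0.0973] toolx [-0.     0.001 -1.   ] jaw 8.9 j7 0.88 F [0.42 0.07 0.4 ] w 0.458
SHIFT [ 0.0753 -0.0013 -0.0011]  yaw change -0.2 -> turn 0.0028 (alt -3.1388)
```

Request:
move_arm(
  steps="0.025 -0.001 -0.001 0.003 138; 0.05 -0.001 -0.001 0.003 138; 0.065 -0.001 -0.001 0.003 138; 0.075 -0.001 -0.001 0.003 138; 0.075 -0.001 -0.001 0.003 138; 0.075 -0.001 -0.001 0.003 138; 0.075 -0.001 -0.001 0.003 180; 0.075 -0.001 -0.001 0.003 200; 0.075 -0.001 -0.001 0.003 220; 0.075 -0.001 -0.001 0.003 220",
  squeeze=28,
)

```text
clock: 3.95
position: [0.5954, -0.282, 0.0232]
ee_rot: [-0.117, 1.568, 0.117]
force: [-4.5, 0.8, 7.7]
width: 0.314
```

Request:
move_arm(
  steps="0 0 0 0 220; 0 0 0 0 220; 0 0 0 0 220; -0.01 0 0 0 220; -0.03 0 0 0 220; -0.05 0 0 0 220; -0.05 0 0 0 220; -0.05 0 0 0 220",
)

```text
clock: 4.62
position: [0.5973, -0.2818, 0.0739]
ee_rot: [-0.119, 1.564, 0.117]
force: [-0.5, -0.7, 0.2]
width: 0.319
```

```bash
python3 -c "
from h import *
plan([0.5963,-0.280,0.20],8.7)
grab('wrist','w2');grab('top','t2')"
```

```text
t 4.62 pos [ 0.5973 -0.2818  0.0739] toolx [ 0.004 -0.001 -1.   ] jaw 8.6 j7 0.89 F [-0.5  -0.67  0.16] w 0.319
SHIFT [-0.1261  0.0017 -0.0003]  yaw change 0.1 -> turn -0.0018 (alt 3.1398)
```

View pics/w2.png

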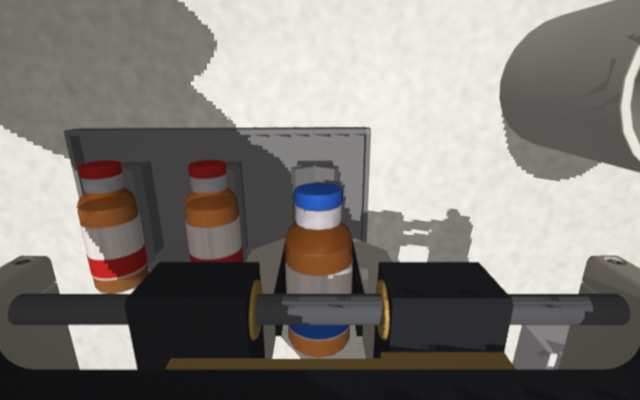

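The vial is held (opening 29 mm), with its blue cap at (318,195) and the red vials still in their saddles. Next I lift it and measure its offset and tilt in the grip.

```bash
python3 -c "
from m import *
d,P,hsv,z=measure('w2'); s=arm.observe()
Rm=R.from_rotvec(s['ee_rot']).as_matrix()
L=(P-s['position'])@Rm
m=roi(280,356,180,360)&(abs(L[...,2])<.03)&(L[...,0]<.0)&(L[...,0]>-.06)
cap=roi(290,346,180,260)&(L[...,0]>-.06)&(L[...,0]<.02)&(abs(L[...,2])<.03)
for v in range(182,262,6):
  k=cap&(V==v)
  if k.sum(): print(v,(U[k].min(),U[k].max()),np.round(L[k].min(0),4),np.round(L[k].max(0),4))
for v in range(324,356,4):
  k=roi(270,370,v,v+1)&(L[...,0]>-.06)&(L[...,0]<.02); 
  if k.sum(): print(v,(U[k].min(),U[k].max()),np.round(L[k].min(0),4),np.round(L[k].max(0),4))
"
```

```text
188 (np.int64(296), np.int64(340)) [-0.0213  0.0402 -0.0082] [-0.0182  0.0411  0.0103]
194 (np.int64(294), np.int64(342)) [-0.0294  0.0384 -0.009 ] [-0.021   0.041   0.0111]
200 (np.int64(294), np.int64(342)) [-0.0312  0.0354 -0.0091] [-0.0199  0.0392  0.0112]
206 (np.int64(295), np.int64(341)) [-0.0312  0.0328 -0.0087] [-0.0202  0.0367  0.0109]
212 (np.int64(295), np.int64(341)) [-0.0306  0.0305 -0.0087] [-0.0212  0.0339  0.0107]
218 (np.int64(295), np.int64(341)) [-0.0308  0.0274 -0.0088] [-0.0203  0.0315  0.0108]
224 (np.int64(293), np.int64(343)) [-0.0306  0.0237 -0.0099] [-0.0181  0.0288  0.012 ]
230 (np.int64(290), np.int64(345)) [-0.0297  0.0225 -0.0109] [-0.022   0.0258  0.0126]
236 (np.int64(290), np.int64(345)) [-0.0326  0.0216 -0.0107] [-0.0262  0.0245  0.0124]
242 (np.int64(290), np.int64(345)) [-0.0334  0.0196 -0.0106] [-0.0277  0.0222  0.0122]
248 (np.int64(290), np.int64(345)) [-0.0348  0.017  -0.0107] [-0.0281  0.0203  0.0121]
254 (np.int64(290), np.int64(345)) [-0.0345  0.0147 -0.0106] [-0.0291  0.0175  0.0122]
328 (np.int64(270), np.int64(367)) [-0.0588 -0.0265 -0.0158] [-0.0239  0.0014  0.0182]
332 (np.int64(270), np.int64(367)) [-0.059  -0.0289 -0.0159] [-0.0236 -0.      0.0183]
336 (np.int64(270), np.int64(367)) [-0.0592 -0.0311 -0.0159] [-0.0237 -0.0017  0.0182]
340 (np.int64(270), np.int64(367)) [-0.0599 -0.033  -0.0158] [-0.0243 -0.0028  0.0182]
344 (np.int64(271), np.int64(366)) [-0.0581 -0.0329 -0.0158] [-0.0269 -0.006   0.0182]
348 (np.int64(270), np.int64(366)) [-0.0599 -0.0339 -0.0159] [-0.0283 -0.006   0.0181]
352 (np.int64(271), np.int64(366)) [-0.0594 -0.0331 -0.0159] [-0.0318 -0.0083  0.018 ]
```

Request:
move_arm(
  steps="-0.03 0 0 0 220; -0.06 0 0 0 220; -0.09 0 0 0 220; -0.12 0 0 0 220; -0.12 0 0 0 220; -0.12 0 0 0 220",
)

```text
clock: 5.22
position: [0.5966, -0.2816, 0.1928]
ee_rot: [-0.118, 1.565, 0.117]
force: [-0.2, -0.8, -0.8]
width: 0.316
```

```bash
python3 -c "
from m import *
plan([0.4967,0.0333,0.2],76.7)
d,P,hsv,z=measure('top0')
# head/hood extents in reader frame about cradle
c=np.radians(-102.8+180); ux=np.array([np.cos(c),np.sin(c)]); uy=np.array([-ux[1],ux[0]])
m=roi(170,245,160,225)&(z>.06); q=P[m]; a=(q[:,:2]-[.4967,.0333])@ux; print('nearest head toward cradle, from seat',np.percentile(a,[0,1,5]))
k=a<.12; print(np.c_[a[k],q[k][:,2]][:8])
hsvb=(hsv[...,0]<18)&(hsv[...,1]>130)
"
```

```text
t 5.22 pos [ 0.5966 -0.2816  0.1928] toolx [ 0.002 -0.001 -1.   ] jaw 8.6 j7 0.83 F [-0.2  -0.77 -0.81] w 0.316
SHIFT [-0.0076  0.3263 -0.0517]  yaw change 68.1 -> turn -1.1887 (alt 1.9529)
nearest head toward cradle, from seat [0.1042192  0.10539882 0.11087205]
[[0.11927079 0.2288776 ]
 [0.11639943 0.23155965]
 [0.11802488 0.23164423]
 [0.11597562 0.23101024]
 [0.11399116 0.23009542]
 [0.11158323 0.23092446]
 [0.10905349 0.2322834 ]
 [0.10784995 0.22802822]]
```

The middle of the vial sits 3.5 mm toward the cap from the TCP, and the vial is level. Next I turn it and carry it to hover above the cradle.

Request:
move_arm(
  steps="0 0.04 0 -0.1 220; 0 0.08 -0.01 -0.22 220; 0 0.12 -0.02 -0.34 220; 0 0.16 -0.03 -0.46 220; 0 0.2 -0.04 -0.58 220; 0 0.24 -0.05 -0.7 220; 0 0.27 -0.052 -0.82 220; 0 0.3 -0.054 -0.94 220; 0 0.32 -0.055 -1.06 220; 0 0.325 -0.055 -1.18 220",
)

```text
clock: 6.05
position: [0.4908, 0.0364, 0.19]
ee_rot: [-1.036, 1.311, 1.042]
force: [0.2, 0.4, -1.3]
width: 0.316
```

Request:
move_arm(
  steps="0 0 0 0 220; 0 0 0 0 220; 0 0 0 0 220",
)

```text
clock: 6.3
position: [0.4927, 0.0307, 0.1909]
ee_rot: [-1.026, 1.317, 1.026]
force: [-0.6, -0.8, -0.7]
width: 0.323
```

```bash
python3 -c "
from m import *
plan([0.5001,0.0325,0.1],76.7)
grab('top','t3'); grab('wrist','w3')
plan([0.5001,0.0325,0.1],76.7)
"
```

```text
t 6.3 pos [0.4927 0.0307 0.1909] toolx [-0.001 -0.001 -1.   ] jaw 75.9 j7 1.27 F [-0.58 -0.83 -0.75] w 0.323
SHIFT [ 0.0909 -0.0069  0.0036]  yaw change 0.8 -> turn -0.0140 (alt 3.1276)
t 6.4 pos [0.493  0.0307 0.1913] toolx [-0.001 -0.001 -1.   ] jaw 75.9 j7 1.27 F [-0.66  0.38 -0.04] w 0.322
SHIFT [ 0.0913 -0.0065  0.0036]  yaw change 0.8 -> turn -0.0132 (alt 3.1284)
```

View pics/w3.png

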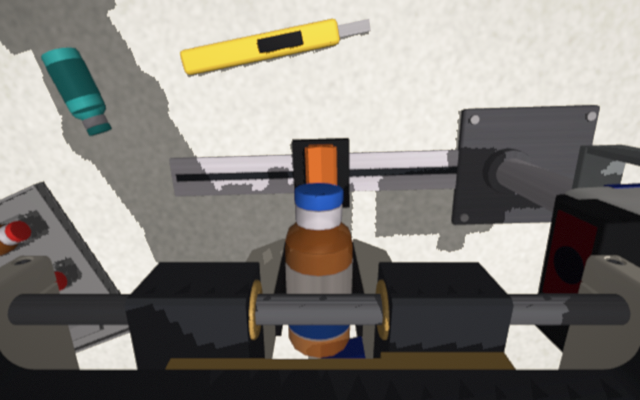

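The wrist view shows the vial (318,270) and the cradle's orange ridge ahead at (321,165), with the head at right from column 545. I'll check the ridge position and the gripper-to-head clearance by depth before going down.

```bash
python3 -c "
from m import *
d,P,hsv,z=measure('w3'); s=arm.observe()
Rm=R.from_rotvec(s['ee_rot']).as_matrix(); L=(P-s['position'])@Rm
o=roi(295,345,140,186)&(hsv[...,0]<18)&(hsv[...,1]>130); vs,us=np.nonzero(o); print(us.min(),us.max(),vs.min(),vs.max(),us.mean(), P[o].min(0),P[o].max(0))
g=np.array([-.973,.23,0])
e=np.array([.4967,.0333,.034])+.031*g; print('proj groove end',proj(d,e))
for r in range(150,165,5):
  k=o&(V==r); print(r,U[k].mean(),onz(d,U[k].mean(),r,.031), np.nanmean(P[k],0))
h=roi(535,640,195,350); 
for (u,v) in [(548,230),(548,340),(545,300),(570,215),(600,190),(630,190),(600,330),(625,300),(635,262)]: print((u,v),L[v,u].round(3),P[v,u].round(3),hsv[v,u])
t,PT,_,zt=measure('t3')
"; 
```

```text
304 337 144 184 320.70820189274446 [nan nan nan] [nan nan nan]
proj groove end (np.float64(322.6287265947111), np.float64(148.78017681126354))
150 320.0 [0.46755818 0.03771374 0.031     ] [0.467726   0.03794255 0.03039576]
155 320.5 [0.47218946 0.03703468 0.031     ] [0.4724317  0.03699999 0.0297318 ]
160 320.5 [0.476749   0.03589868 0.031     ] [0.47668783 0.0359096  0.03129989]
(548, 230) [ 0.191 -0.067  0.249] [0.618 0.256 0.   ] [ 23  13 234]
(548, 340) [ 0.192 -0.212  0.279] [ 0.766  0.249 -0.001] [ 21  19 224]
(545, 300) [-0.081  0.03   0.058] [0.478 0.094 0.272] [135   9  59]
(570, 215) [-0.004  0.024  0.118] [0.498 0.152 0.195] [177 224  33]
(600, 190) [0.003 0.035 0.135] [0.492 0.17  0.188] [ 18  12 110]
(630, 190) [0.001 0.035 0.148] [0.495 0.183 0.19 ] [ 23   9 109]
(600, 330) [-0.076  0.017  0.079] [0.495 0.111 0.267] [17 29 79]
(625, 300) [-0.08   0.03   0.079] [0.483 0.114 0.272] [18 21 60]
(635, 262) [-0.038  0.018  0.121] [0.505 0.153 0.229] [130  29  26]
```

View pics/t3.png

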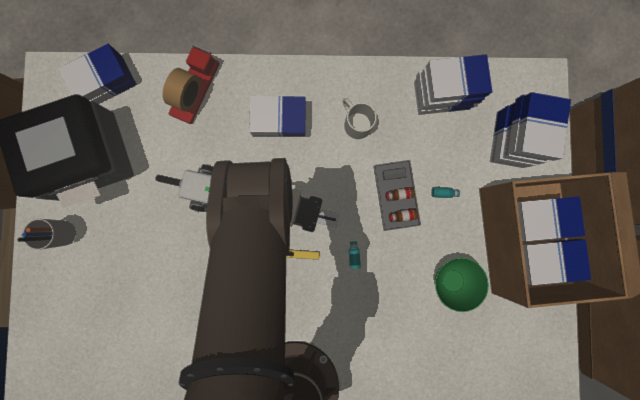

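The top view shows the wrist housing (205–290, 160–215) overhanging the reader's head, so I'll check its underside height from the scene camera.

```bash
python3 -c "
from m import *
d=grab('scene','s3'); cv2.imwrite('pics/s3c.png',cv2.resize(d['img'][20:260,230:480],(750,720))[:600])
d,P,hsv,z=measure('t3')
for u,v in [(215,180),(230,190),(250,190),(280,180),(250,230)]: print(u,v,P[v,u].round(3))
"
```

```text
215 180 [0.509 0.073 0.61 ]
230 190 [0.496 0.054 0.609]
250 190 [0.497 0.029 0.606]
280 180 [ 0.509 -0.01   0.613]
250 230 [0.446 0.02  0.654]
```

View pics/s3c.png

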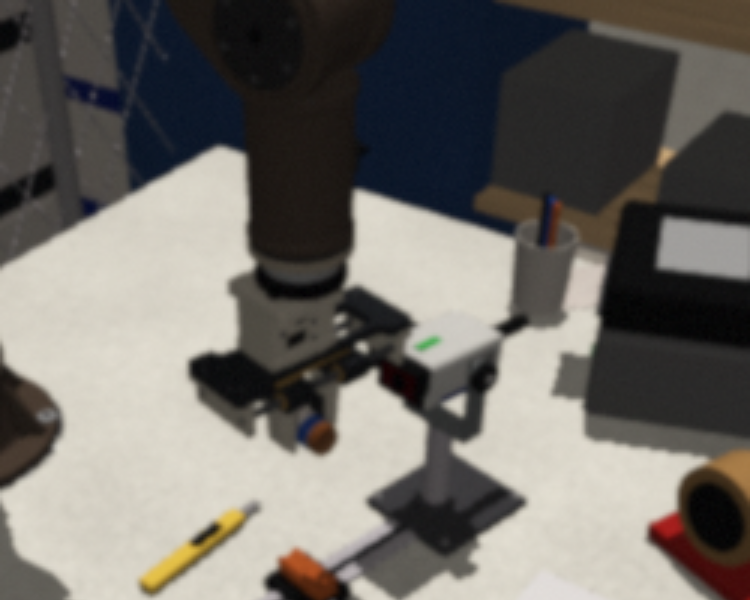

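The wrist is narrow there, the head is about 104 mm from the seat and the gripper body reaches 95 mm, so there is room. Now I lower to a hover.

```bash
python3 -c "
from m import *
plan([0.4985,0.0318,0.028],76.7)
"
```

```text
t 6.45 pos [0.4931 0.0308 0.1914] toolx [-0. -0. -1.] jaw 76.0 j7 1.27 F [ 0.05  0.47 -1.03] w 0.321
SHIFT [ 0.1634 -0.0051  0.0023]  yaw change 0.7 -> turn -0.0124 (alt 3.1292)
```

Request:
move_arm(
  steps="0 -0.005 0.002 -0.012 220; 0.02 -0.005 0.002 -0.012 220; 0.04 -0.005 0.002 -0.012 220; 0.06 -0.005 0.002 -0.012 220; 0.08 -0.005 0.002 -0.012 220; 0.1 -0.005 0.002 -0.012 220; 0.12 -0.005 0.002 -0.012 220; 0.13 -0.005 0.002 -0.012 220; 0.13 -0.005 0.002 -0.012 220; 0.13 -0.005 0.002 -0.012 220",
)

```text
clock: 7.28
position: [0.4986, 0.0323, 0.0618]
ee_rot: [-1.039, 1.31, 1.039]
force: [-0.1, -0.4, -0.2]
width: 0.321
```

```bash
python3 -c "
from m import *
plan([0.4985,0.0318,0.028],76.7); grab('wrist','w4'); d=grab('scene','s4'); cv2.imwrite('pics/s4c.png',cv2.resize(d['img'][100:260,270:430],(640,640))[:600])
"
```

```text
t 7.28 pos [0.4986 0.0323 0.0618] toolx [-0.001 -0.    -1.   ] jaw 76.9 j7 1.37 F [-0.15 -0.45 -0.21] w 0.321
SHIFT [ 0.0338 -0.     -0.0005]  yaw change -0.2 -> turn 0.0027 (alt -3.1389)
```

View pics/w4.png

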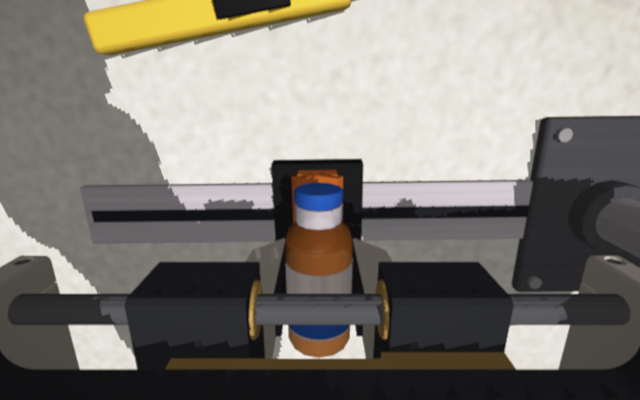

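View pics/s4c.png

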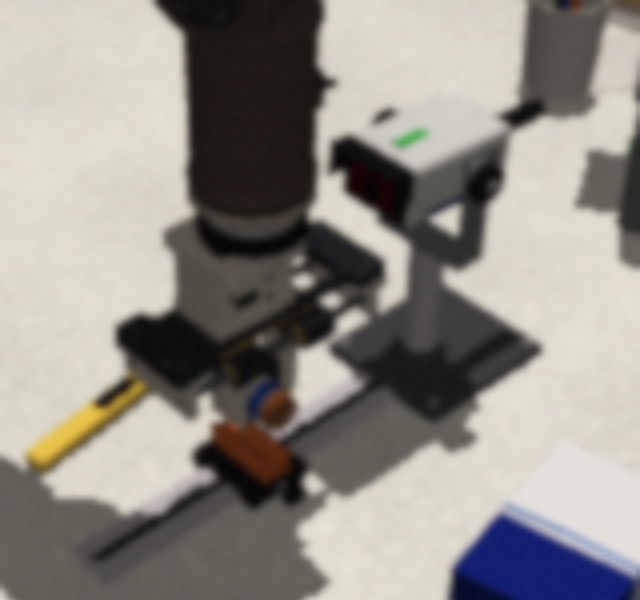

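The vial is lined up with the ridge: orange is centred at column 318 and the cap at 319. The gripper clears the head. I'll lower it gently.

Request:
move_arm(
  steps="0.01 0 0 0.002 220; 0.02 0 0 0.002 220; 0.026 0 0 0.002 220; 0.03 0 0 0.002 220; 0.032 0 0 0.002 220; 0.032 0 0 0.002 220; 0.032 0 0 0.002 220",
)

```text
clock: 7.97
position: [0.4981, 0.0323, 0.0295]
ee_rot: [-1.037, 1.311, 1.038]
force: [-0.4, -1.3, -1.6]
width: 0.321
```

Request:
move_arm(
  steps="0.001 0 0 0 220; 0.002 0 0 0 220; 0.002 0 0 0 220; 0.002 0 0 0 220",
)

```text
clock: 8.3
position: [0.4986, 0.0323, 0.0279]
ee_rot: [-1.037, 1.31, 1.037]
force: [0.1, -1.6, 0.3]
width: 0.317
```

Request:
move_arm(
  steps="0.001 0 0 0 220; 0.0015 0 0 0 220; 0.0015 0 0 0 220; 0.0015 0 0 0 220",
)

```text
clock: 8.63
position: [0.4987, 0.0322, 0.0273]
ee_rot: [-1.037, 1.309, 1.037]
force: [-5.3, -3.6, 17.0]
width: 0.317
```

Contact is felt (17 N up, 0.5 mm in). I'll back off slightly and open gently.

Request:
move_arm(
  steps="-0.0007 0 0 0 220; -0.0007 0 0 0 220; -0.0007 0 0 0 172; -0.0007 0 0 0 168; -0.0007 0 0 0 160; -0.0007 0 0 0 145; -0.0007 0 0 0 120; -0.0007 0 0 0 100; -0.0007 0 0 0 100; -0.0007 0 0 0 100",
)

```text
clock: 9.47
position: [0.4984, 0.0327, 0.0269]
ee_rot: [-1.037, 1.309, 1.038]
force: [-0.1, 0.2, -1.3]
width: 0.598
```

```bash
python3 -c "
from m import *
plan([0.4985,0.0318,0.2]); grab('wrist','w5')
"
```

```text
t 9.47 pos [0.4984 0.0327 0.0269] toolx [-0.  0. -1.] jaw 76.8 j7 1.39 F [-0.12  0.23 -1.32] w 0.598
SHIFT [-0.1731 -0.0003 -0.0009]
```

View pics/w5.png

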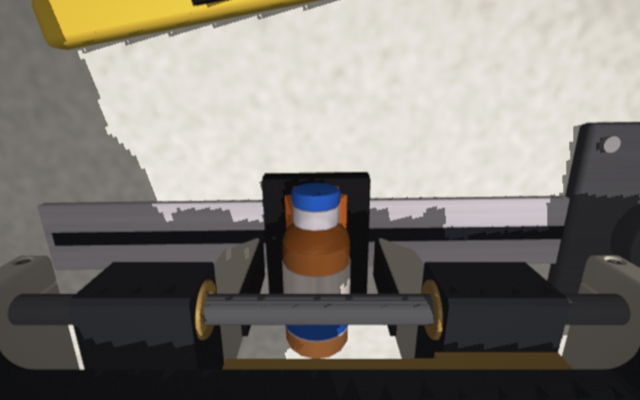

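The vial lies in the groove: cap at (316,195), body centred on the ridge, fingers clear. I'll lift straight up before going to the handle.

Request:
move_arm(
  steps="-0.015 0 -0.001 0 100; -0.04 0 -0.001 0 100; -0.08 0 -0.001 0 100; -0.12 0 -0.001 0 100; -0.16 0 -0.001 0 100; -0.2 0 -0.001 0 100; -0.24 0 -0.001 0 100; -0.28 0 -0.001 0 100; -0.31 0 -0.001 0 100; -0.31 0 -0.001 0 100",
)

```text
clock: 10.35
position: [0.5007, 0.0317, 0.3433]
ee_rot: [-1.039, 1.3, 1.032]
force: [1.2, -0.4, -1.1]
width: 0.607
```

```bash
python3 -c "
from m import *
plan([0.555,0.296,0.33],-13)
"
```

```text
t 10.35 pos [0.5007 0.0317 0.3433] toolx [ 0.01   0.003 -1.   ] jaw 76.8 j7 1.23 F [ 1.2  -0.37 -1.11] w 0.607
SHIFT [0.0145 0.0078 0.2697]  yaw change -89.8 -> turn 1.5666 (alt -1.5750)
```

Request:
move_arm(
  steps="0 0 0.02 0.12 100; 0 0 0.05 0.24 100; 0 0 0.08 0.36 100; 0 0.002 0.11 0.48 100; 0 0.004 0.14 0.6 100; 0 0.006 0.17 0.72 100; 0 0.008 0.2 0.84 100; 0 0.008 0.23 0.96 100; 0 0.008 0.26 1.08 100; 0 0.008 0.27 1.2 100",
)

```text
clock: 11.18
position: [0.5514, 0.3017, 0.3357]
ee_rot: [-0.108, 1.569, 0.11]
force: [-0.2, 0.6, -0.4]
width: 0.606
```

Request:
move_arm(
  steps="0 0 0 0.12 100; 0 0 0 0.24 100; 0 0 0 0.36 100; 0 0 0 0.37 100; 0 0 0 0.37 100; 0 0 0 0.37 100",
)

```text
clock: 11.68
position: [0.552, 0.2963, 0.3368]
ee_rot: [0.177, 1.564, -0.178]
force: [-0.0, 1.0, 0.0]
width: 0.605
```

```bash
python3 -c "
from m import *
plan([0.555,0.296,0.174],-13)
grab('wrist','w6'); grab('top','t6'); grab('scene','s6')
plan([0.555,0.296,0.174],-13)
"
```

```text
t 11.68 pos [0.552  0.2963 0.3368] toolx [-0. -0. -1.] jaw -13.0 j7 -0.63 F [-0.    1.01  0.02] w 0.605
SHIFT [0.1628 0.0004 0.003 ]  yaw change -0.0 -> turn 0.0007 (alt -3.1409)
t 11.83 pos [0.5522 0.2962 0.337 ] toolx [-0.  0. -1.] jaw -13.1 j7 -0.63 F [0.06 0.08 1.04] w 0.608
SHIFT [0.163  0.0004 0.0028]  yaw change 0.1 -> turn -0.0012 (alt 3.1403)
```

View pics/w6.png

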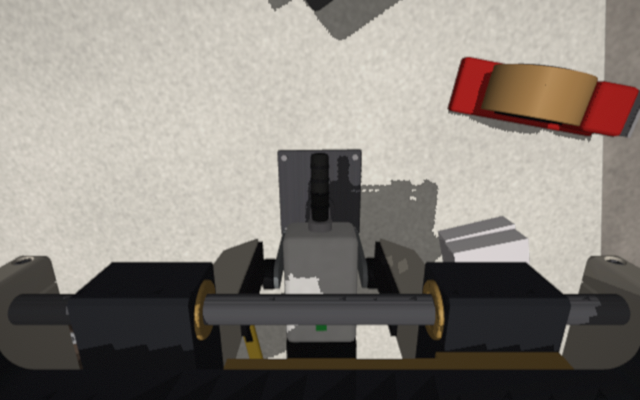

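View pics/t6.png

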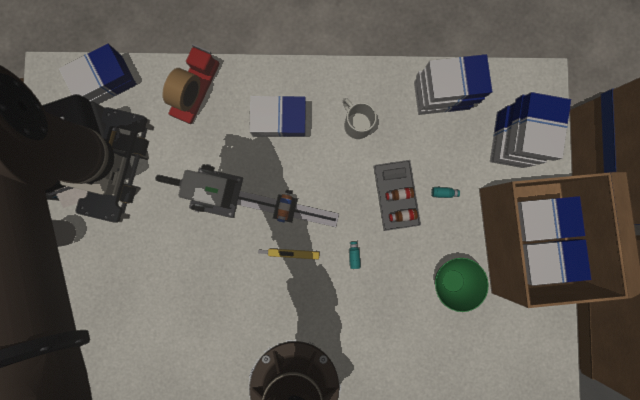

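View pics/s6.png

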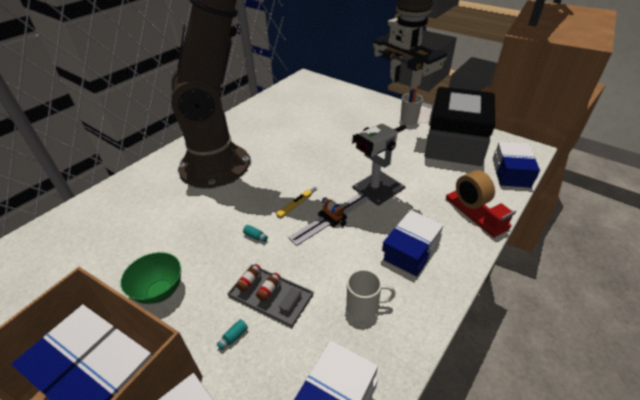

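The wrist view shows the handle rod at column 320, rows 153–222, with the head behind it. The top view shows the vial in the cradle at (286,206). I'll measure both.

```bash
python3 -c "
from m import *
d,P,hsv,z=measure('w6')
hd=roi(305,336,150,222)&(z>.17)&(z<.22); q=P[hd]; c=q.mean(0); dr=np.linalg.svd(q-c)[2][0]; print('handle',c,dr,q.min(0),q.max(0),len(q))
t=(q-c)@dr; print('len',t.min(),t.max(), 'ends',c+dr*t.min(),c+dr*t.max())
for v in (160,175,190,205,218):
  k=hd&(V==v); print(v,U[k].min(),U[k].max(),P[v,320].round(4))
d,P,hsv,z=measure('t6')
m=roi(270,300,188,225)&(z>.042); q=P[m]; r=cv2.minAreaRect((q[:,:2]*1000).astype(np.float32)); print('vial',r,np.percentile(z[m],[2,50,98]))
hd=roi(150,179,165,195)&(z>.15); q=P[hd]; c=q.mean(0); dr=np.linalg.svd(q-c)[2][0];t=(q-c)@dr; print('handle top',c,dr,c+dr*t.min(),c+dr*t.max())
"
```

```text
handle [0.55252229 0.29286139 0.20032388] [-0.21657138 -0.97442706  0.05990612] [0.53506003 0.2585287  0.19003054] [0.56572495 0.32249522 0.20566399] 1254
len -0.029970382020364228 0.03274334157727304 ends [0.55901302 0.32206534 0.19852847] [0.54543102 0.26095539 0.20228541]
160 311 328 [0.5586 0.3171 0.2006]
175 311 328 [0.5557 0.3046 0.2022]
190 311 328 [0.5527 0.2911 0.2013]
205 311 328 [0.5497 0.2783 0.2039]
218 312 328 [0.547  0.2664 0.2041]
vial ((495.0840148925781, 33.67277145385742), (29.93880844116211, 74.5733413696289), 76.41849517822266) [0.04858584 0.05783553 0.06356918]
handle top [0.5533457  0.29399255 0.20142449] [-0.24782974 -0.96500203  0.0857409 ] [0.56068063 0.32255338 0.19888685] [0.54284167 0.25309184 0.20505854]
```

The vial lies at (0.4951,0.0337), 1.6 mm from centre along the groove. The hinge is at (0.535,0.211,0.20) and the head is about 4.3° up, so the needed tilt is 40.4° down. I descend on the handle.

Request:
move_arm(
  steps="0.03 0 0.0025 0 100; 0.07 0 0.0025 0 100; 0.1 0 0.0025 0 100; 0.13 0 0.0025 0 100; 0.15 0 0.0025 0 100; 0.1625 0 0.0025 0 100; 0.1625 0 0.0025 0 100; 0.1625 0 0.0025 0 100; 0.1625 0 0.0025 0 100",
)

```text
clock: 12.58
position: [0.5554, 0.2959, 0.1757]
ee_rot: [0.181, 1.562, -0.179]
force: [-0.1, -0.0, 0.3]
width: 0.606
```

```bash
python3 -c "
from m import *
plan([0.5545,0.2964,0.1745],-13)
"
```

```text
t 12.58 pos [0.5554 0.2959 0.1757] toolx [ 0.001  0.001 -1.   ] jaw -13.2 j7 -0.57 F [-0.06 -0.01  0.27] w 0.606
SHIFT [ 0.0012  0.0003 -0.0009]  yaw change 0.2 -> turn -0.0028 (alt 3.1388)
```

Good. I close on the rod gently.

Request:
move_arm(
  steps="0.001 0 -0.001 0 160; 0.001 0 -0.001 0 200; 0.001 0 -0.001 0 240; 0.001 0 -0.001 0 240; 0.001 0 -0.001 0 240; 0.001 0 -0.001 0 240; 0.001 0 -0.001 0 240; 0.001 0 -0.001 0 240",
  squeeze=20,
)

```text
clock: 13.25
position: [0.553, 0.2961, 0.1732]
ee_rot: [0.18, 1.564, -0.18]
force: [-1.9, 0.2, 0.1]
width: 0.168
```

Request:
move_arm(
  steps="-0.007 0 0 0 240; -0.014 0 0 0 240; -0.022 -0.001 0 0 240; -0.03 -0.003 0 0 240; -0.037 -0.005 0 0 240; -0.044 -0.008 0 0 240; -0.05 -0.011 0 0 240; -0.055 -0.014 0 0 240; -0.06 -0.018 0 0 240; -0.06 -0.018 0 0 240",
)

```text
clock: 14.08
position: [0.5493, 0.2779, 0.2345]
ee_rot: [0.182, 1.563, -0.18]
force: [-5.5, 0.5, -4.2]
width: 0.169
```

Request:
move_arm(
  steps="-0.004 -0.003 0 0 240; -0.006 -0.005 0 0 240; -0.006 -0.005 0 0 240; -0.006 -0.005 0 0 240",
)

```text
clock: 14.42
position: [0.5483, 0.2737, 0.2397]
ee_rot: [0.181, 1.563, -0.18]
force: [-3.3, 1.1, -4.0]
width: 0.168
```

```bash
cat > tilt.py <<'E'
from m import *
def tilt(tag='t'):
    d,P,hsv,z=measure(tag)
    w=roi(168,245,155,225)&(z>.18)&(hsv[...,2]>95)&(hsv[...,1]<60)
    n,l,st,_=cv2.connectedComponentsWithStats(w.astype(np.uint8)); w=l==1+st[1:,4].argmax(); w=cv2.erode(w.astype(np.uint8),np.ones((3,3)))>0
    q=P[w]
    fw=np.array([-.2217,-.9751]); s=(q[:,:2]-[.535,.211])@fw
    A=np.c_[s,np.ones(len(s))]; k=np.linalg.lstsq(A,q[:,2],rcond=None)[0]
    r=abs(q[:,2]-A@k)<.006; k,_=np.linalg.lstsq(A[r],q[r,2],rcond=None)[:2]
    a=-np.degrees(np.arctan(k[0])); print('n',len(q),'tilt down from plane fit',a,'dist of top plane from hinge',(k[1]-.2)*np.cos(np.radians(a)), 's',s.min(),s.max())
E
python3 -c "
from tilt import *
plan([0.5545,0.2964,0.1745],-13)
grab('top','t7'); tilt('t7'); tilt('t6'); tilt('top0'); grab('wrist','w7'); d=grab('scene','s7'); cv2.imwrite('pics/s7c.png',cv2.resize(d['img'][60:220,310:470],(600,600)))
"
```

```text
t 14.42 pos [0.5483 0.2737 0.2397] toolx [ 0.     0.001 -1.   ] jaw -13.2 j7 -0.58 F [-3.32  1.11 -3.97] w 0.168
SHIFT [0.0652 0.0235 0.0008]  yaw change 0.2 -> turn -0.0031 (alt 3.1385)
n 76 tilt down from plane fit 41.98365586010708 dist of top plane from hinge 0.025270942883359383 s -0.014304420073832709 0.038887911317655115
n 145 tilt down from plane fit -4.392026124979902 dist of top plane from hinge 0.025354210937176054 s -0.006672062726054899 0.03972445826500991
n 924 tilt down from plane fit -3.70064705645912 dist of top plane from hinge 0.025503127088365406 s -0.044930693896423575 0.054085721140567276
```

View pics/s7c.png

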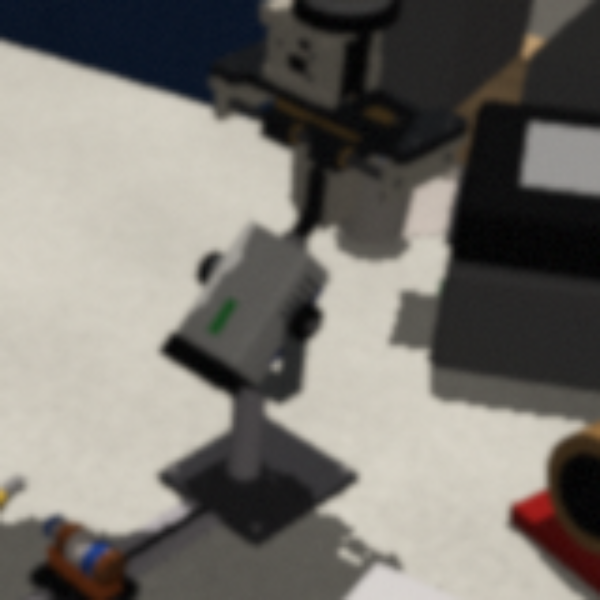

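The head is held at about 42° (plane fit, 25.3 mm from the hinge as it must be). I go on to about 45° and release to see the springback.

Request:
move_arm(
  steps="-0.002 -0.0015 0 0 240; -0.0035 -0.003 0 0 240; -0.0035 -0.003 0 0 240; -0.0035 -0.003 0 0 240; -0.0035 -0.003 0 0 215; -0.0035 -0.003 0 0 205; -0.0035 -0.003 0 0 190; -0.0035 -0.003 0 0 160; -0.0035 -0.003 0 0 140; -0.0035 -0.003 0 0 140",
)

```text
clock: 15.4
position: [0.5485, 0.2704, 0.2434]
ee_rot: [0.181, 1.562, -0.181]
force: [0.1, 1.0, 0.2]
width: 0.416
```

Request:
move_arm(
  steps="0 0 0 0 140; 0 0 0 0 140; 0 0 0 0 140",
)

```text
clock: 15.65
position: [0.5478, 0.2706, 0.243]
ee_rot: [0.181, 1.563, -0.181]
force: [0.7, -0.5, -0.1]
width: 0.453
```

```bash
python3 -c "
from tilt import *
plan([0.5545,0.2964,0.1745],-13)
grab('top','t8'); tilt('t8'); grab('wrist','w8'); grab('scene','s8')
d,P,hsv,z=measure('w8')
print(P[170:260:10,320].round(4)); 
"
```

```text
t 15.65 pos [0.5478 0.2706 0.243 ] toolx [ 0.  0. -1.] jaw -13.2 j7 -0.57 F [ 0.71 -0.55 -0.15] w 0.453
SHIFT [0.0685 0.0267 0.0006]  yaw change 0.2 -> turn -0.0033 (alt 3.1383)
n 77 tilt down from plane fit 40.65780894846213 dist of top plane from hinge 0.02508812134570763 s -0.004201409707221767 0.04558514678446886
[[0.5477 0.2603 0.0096]
 [0.545  0.2489 0.0104]
 [0.5422 0.2369 0.0097]
 [0.5404 0.2295 0.024 ]
 [0.5388 0.2226 0.0381]
 [0.5387 0.2231 0.0693]
 [0.555  0.297  0.2716]
 [0.5543 0.294  0.2745]
 [0.5538 0.2919 0.2791]]
```

View pics/w8.png

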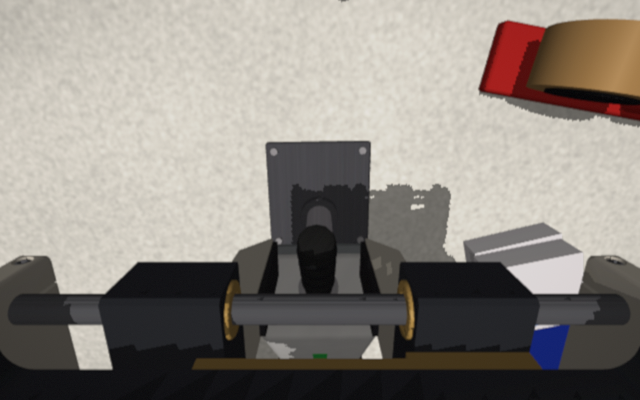

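View pics/t8.png

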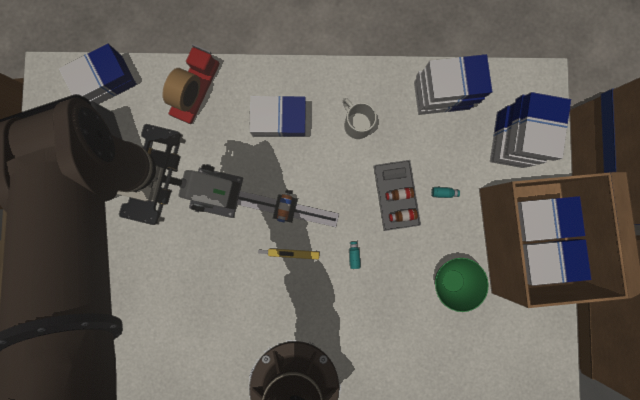

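The fingers are open around the rod (tip at (318,245)), which is free. The first reading is 40.7°, but only 77 pixels were used. I rise clear and measure better.

Request:
move_arm(
  steps="-0.02 0 0 0 130; -0.04 0 0 0 130; -0.07 0 0 0 130; -0.1 0.01 0 0 130; -0.12 0.03 0 0 130; -0.12 0.06 0 0 130; -0.12 0.09 0 0 130; -0.12 0.12 0 0 130; -0.12 0.12 0 0 130; -0.12 0.12 0 0 130",
)

```text
clock: 16.63
position: [0.5746, 0.3894, 0.3615]
ee_rot: [0.177, 1.564, -0.179]
force: [0.1, -0.6, 0.7]
width: 0.489
```

```bash
python3 - <<'E'
from tilt import *
plan([0.5545,0.2964,0.1745],-13)
grab('top','t9'); grab('wrist','w9'); grab('scene','s9')
for tag,box in (('t9',(165,245,160,220)),('w9',(230,420,150,400)),('s9',(345,415,110,175))):
    d,P,hsv,z=measure(tag)
    fw=np.array([-.2217,-.9751]); lat=np.array([.9751,-.2217])
    s=(P[...,:2]-[.535,.211])@fw; l=(P[...,:2]-[.535,.211])@lat; h=z-.2
    # top plane of box: tilt a: normal dist n = h cos a + s sin a
    sel=roi(*box)&(abs(l)<.028)&(h>-.04)&(h<.09)&(abs(s)<.09)
    S,H=s[sel],h[sel]; best=None
    for a in np.radians(np.arange(20,60,1)):
        n=H*np.cos(a)+S*np.sin(a); k=(abs(n-.025)<.005)&(abs(S*np.cos(a)-H*np.sin(a)-.004)<.045)
        if best is None or k.sum()>best[0]: best=(k.sum(),a,k)
    k=best[2]; A=np.c_[S[k],H[k]]; c=A.mean(0); n=np.linalg.svd(A-c)[2][1]; n*=np.sign(n[1])
    print(tag,'n',k.sum(),'tilt',np.degrees(np.arctan2(n[0],n[1])),'dist',n@c)
    g=(hsv[...,0]>45)&(hsv[...,0]<75)&(hsv[...,1]>120)&roi(*box)&(z>.17)
    print('  green',g.sum(),np.nanmean(P[g],0) if g.any() else None)
E
```

```text
t 16.63 pos [0.5746 0.3894 0.3615] toolx [-0.001 -0.001 -1.   ] jaw -13.0 j7 -0.72 F [ 0.11 -0.58  0.72] w 0.489
SHIFT [ 0.1872 -0.0949  0.0016]  yaw change 0.0 -> turn -0.0003 (alt 3.1413)
t9 n 895 tilt 40.57851287663359 dist 0.02523852089296418
  green 0 None
w9 n 628 tilt 9.671449673896005 dist 0.03734480065185479
  green 0 None
s9 n 507 tilt 40.47017671166589 dist 0.024775158547373156
  green 13 [0.52634958 0.17239352 0.19973685]
```

View pics/w9.png

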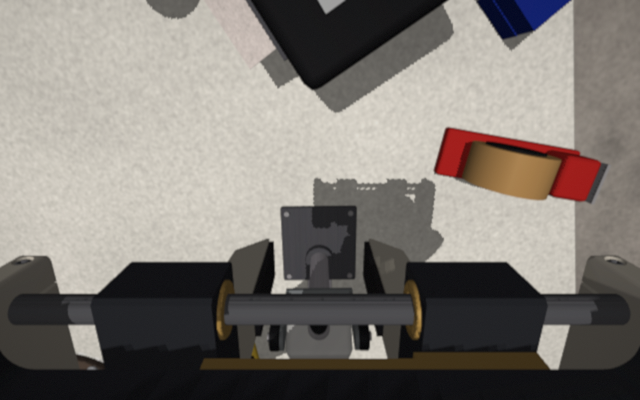

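View pics/s9.png

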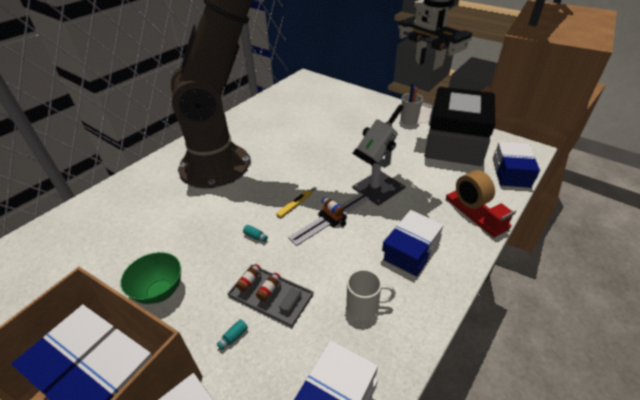

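The top and scene views agree on 40.6° and 40.5°. The wrist fit is invalid because its view is blocked by the fingers. I let 0.8 s pass, then re-check for creep and compute the miss of the line of sight at the vial directly.

Request:
move_arm(
  steps="0 0 0 0 130; 0 0 0 0 130; 0 0 0 0 130; 0 0 0 0 130; 0 0 0 0 130; 0 0 0 0 130; 0 0 0 0 130; 0 0 0 0 130; 0 0 0 0 130; 0 0 0 0 130",
)

```text
clock: 17.62
position: [0.5751, 0.3875, 0.3629]
ee_rot: [0.181, 1.563, -0.181]
force: [-0.9, -0.9, 0.2]
width: 0.488
```

```bash
python3 - <<'E'
from tilt import *
grab('top','t10'); grab('scene','s10')
for tag,box,vb in (('t10',(165,245,160,220),(270,300,188,225)),('s10',(345,415,110,175),(315,355,190,230))):
    d,P,hsv,z=measure(tag)
    fw=np.array([-.2217,-.9751]); lat=np.array([.9751,-.2217])
    s=(P[...,:2]-[.535,.211])@fw; l=(P[...,:2]-[.535,.211])@lat; h=z-.2
    sel=roi(*box)&(abs(l)<.028)&(h>-.04)&(h<.09)&(abs(s)<.09); S,H=s[sel],h[sel]; best=None
    for a in np.radians(np.arange(20,60,1)):
        n=H*np.cos(a)+S*np.sin(a); k=(abs(n-.025)<.005)&(abs(S*np.cos(a)-H*np.sin(a)-.004)<.045)
        if best is None or k.sum()>best[0]: best=(k.sum(),a,k)
    k=best[2]; A=np.c_[S[k],H[k]]; c=A.mean(0); n=np.linalg.svd(A-c)[2][1]; n*=np.sign(n[1])
    m=roi(*vb)&(z>.042)&(z<.075)
    r=cv2.minAreaRect((P[m][:,:2]*1000).astype(np.float32)); v=P[m]
    V0=np.array([.4951,.0337])
    for nm,vx,vz in (('nominal',V0,.045),('vial xy seen',np.array(r[0])/1000,np.percentile(v[:,2],95)-.0165)):
        p=np.array([(vx-[.535,.211])@fw,vz-.2]); print(tag,nm,'z of vial in head frame', n@(p-c)+.025)
    print('  tilt',np.degrees(np.arctan2(n[0],n[1])),'dist',n@c,'rect',r,'z95',np.percentile(v[:,2],95))
plan([0.57,.39,.36])
E
```

```text
t10 nominal z of vial in head frame -0.00026800039084570043
t10 vial xy seen z of vial in head frame 0.0006583007183500432
  tilt 40.46971551123475 dist 0.025303708398606465 rect ((495.0021667480469, 33.609336853027344), (30.294282913208008, 74.38155364990234), 76.04499816894531) z95 0.06262368739514788
s10 nominal z of vial in head frame 0.0009467361964295221
s10 vial xy seen z of vial in head frame 0.00215465392652334
  tilt 40.65886299650214 dist 0.024877485699791552 rect ((496.59967041015625, 31.85308265686035), (27.601865768432617, 73.86148071289062), 75.92863464355469) z95 0.06183105879143264
t 17.72 pos [0.5751 0.3875 0.3629] toolx [-0. -0. -1.] jaw -13.2 j7 -0.72 F [-1.06  0.06 -0.25] w 0.49
SHIFT [ 0.0029  0.0013 -0.0055]
```

The line of sight misses the vial's middle by 2 mm or less in both views, the tilt is stable, and the gripper is well clear of everything. I'm handing in.

```bash
python3 -c "
from cell import arm
print(arm.sign_off())"
```

```text
the job is handed in; nothing more can be done
None
```

The blue-capped vial is lying in the orange cradle, and the reader's head is tilted to look at it and holding. I handed the job in at about 17.7 s; the interface gives no verdict.

- **Vial:** I took it from the rack, turned it 68° and set it in the cradle's groove. The last top view puts its middle about 1.7 mm along the groove from the centre measured at the start, level and at rest height. At set-down the wrist force briefly read 17 N before I backed off and opened the fingers.
- **Head:** I raised the handle to about 45°, let go, and the head sprang back to about 40.5° down. That matches the 40.4° needed and did not change over the following second.
- **Line of sight:** It passes within about 2 mm of the vial's middle in both the top and scene views, against the 10 mm allowed.
- **Other things:** I compared no before-and-after positions. In the last pictures I viewed, the red vials, mug, bowl, cutter and cartons look undisturbed, and the gripper was well clear of everything.

One check failed: the wrist camera's tilt fit was unusable because the fingers blocked its view, so I set it aside. The top and scene cameras differ by about 2 mm on where the vial is, which is within calibration.

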